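# Slide the battery box into its charging dock and start the charge

### The arm

A 6-joint arm with a two-finger parallel gripper is mounted at the origin on a cart in front of the work surface, level with it; the furniture and walls round the work are solid. World frame = base frame: x ahead of the robot, y to its left, z up, the work surface at z = 0. Lengths are in m, angles in rad, forces in N, time in s.
With the tool pointing down it reaches from about 0.35 to 1 m from the base axis. Payload 7.1 kg.
Tool frame: the origin (TCP) lies where the fingers leave the gripper's body, on its centre line; the fingertips stand 73 mm ahead of it and the grasp point (between the pads) lies 54 mm ahead of it; z points along the fingers, y is the line along which they close (so a half turn about z gives the same grasp; the last joint's range is limited). The gripper opens to 85 mm and grips with 20 to 120 N. Pads are 22 mm wide; open, the fingers measure 114 mm over their backs; the gripper's body (76 mm by 85 mm) begins 54 mm behind the grasp point. The pads swing forward as they close: fully open they stand 13 mm farther back than shut.
Start: joints at [-1.267, 0.423, 1.63, -0, 1.089, -0.019], TCP at [0.198, -0.593, 0.304] pointing down, gripper open.
Joint ranges: [-3, 3], [-0.9, 2.11], [0.09, 2.58], [-1.31, 4.45], [0.11, 2.69], [-2.54, 2.54]. Speed limits (rad/s): [2.39, 2.39, 3.01, 3.14, 3.14, 3.14].

### API

Orientations are given as a rotation vector (axis times angle).
In Python, from plant import get_state, grab_frame, get_calibration, job_done gives the robot as it stands.
- The arm moves only by the tool step_arm, never from a script. Its argument "commands" is one flat list of numbers, 6 for each row, row after row: the shift along the tool's x, y, z in units of 100 mm (1.0 is 100 mm), then the turn, a rotation vector about the tool's x, y, z in units of 45 degrees (1.0 is 45 degrees). In form: [x, y, z, rx, ry, rz, x, y, z, rx, ry, rz, ...]. A call has exactly 8 rows; each row is the pose to reach, as a shift and turn from the pose commanded when the call began, along the tool's axes at that moment; what a row does not reach only later rows make up. A row lasts 1/10 s, in which the tool goes at most 50 mm and 8.59 degrees, less where a joint would pass 70% of its speed; a pose out of reach is approached as far as the arm can. A call with a number of a shift or a turn outside -1 to 1 is refused whole. A call with a gripper value outside its range is refused whole. "fingers" is the gripper command: -1 is fully open, 1 is shut, values between are in proportion, set as the call begins (left out, the last holds). The fingers move at their own pace and stop on an object; the grip force is fixed at half the most. Time passes only in rows, so rows that repeat a pose let the fingers close, or fill a call up. It gives the time, the measured TCP pose, the force, the opening and the grip force at its end, in the units of the state.
- get_state(): the state, without advancing time (a new reading comes with each control period).
- grab_frame(name): name is "scene" or "top" or "wrist"; returns (picture, depth): 400x640x3 uint8, blue, green, red; 400x640 float32, m along the optical axis (not along the pixel's ray), 0 where there is no reading.
- get_calibration(name): a dict with "fx", "fy", "cx", "cy" (pixels), "origin" and "orientation" of the camera in the world; the wrist camera has in their place "T_tool_cam" (4x4, takes a point from camera to tool coordinates, whose origin is the TCP and whose axes are the flange's). Camera axes: x right, y down, z forward; pixel columns grow to the right and rows downward; lengths in m; the calibration is good to about 2 mm. A picture is of the moment at which its call begins: read the wrist's pose just before it. get_calibration takes no time and is no camera call.
- job_done(): hands the job in; it is judged then, once.
The state is a dict: "t": time; "joint_positions": joint angles; "joint_velocities": joint speeds; "joint_torque": joint torques, N m; "tool_pos": TCP position; "tool_rot": TCP orientation; "contact_force": force on the tool from outside, world axes, zero at the start; "wrist_torque": the same for the moment, N m; "opening": opening from 0.0 (shut) to 1.0 (fully open); "grasp_force": force on a finger pad.
Only numpy, scipy, OpenCV 4.12 (cv2) and the standard library are available. Lean on these libraries where they do the work, as an engineer would, in place of code of your own. Each camera call takes 0.05 s, during which the arm holds its last target. There are 200 camera calls.

### The job

Put the heavy yellow and black battery box on charge: push it along the bench, low near its base so that it slides and does not tip, until it sits squarely in the corner of the dock, flush against the aluminium back rail and against the grey charger block. Then press the green button on the charger all the way down and let go. Never lift or tip the box, do not press the button before the box is home, and leave the other things on the bench where they are.

Things in the scene. Friction and masses are not known exactly. Their poses are not given: they have to be found in the camera images.
- battery_box: battery box, 0.6-0.95 kg, black with a yellow upper part, steel handle folded flat on top: 70 mm (its x) by 120 mm (its y), 84 mm high, 90 mm over the handle; sides flat and upright. Origin: centre of the underside. The -y end has two brass contacts and roughly faces the charger already. Loose, grippy underside (sliding takes up to 10 N): a push on a long face above 35 mm can tip it, lower it slides.
- charging_dock: fixed dock, no floor plate. Origin: on the bench where the docked box's origin belongs (axes parallel). In its frame: aluminium back rail 28 mm high, front face at x=+0.035, y -0.06 to +0.21, 12 mm thick plus an 18 mm foot behind; at its right end a grey charger block, contact face at y=-0.060, reaching to y=-0.122, x -0.043 to +0.052, top at 67 mm. -x and +y sides are open.
- start_button_top (a point): centre of the top of the round green push button (32 mm across) on top of the charger block; the point moves down with the button, pressed vertically
- start_button (a joint): travel of the green button in m: 0 released, 0.006 fully down; it springs back and takes 5 N to push fully down; from 0.004 it counts as pressed
- mould_insert: grey steel mould insert 34x62x18 mm lying near the front right; loose bystander
- green_screwdriver: screwdriver with a green handle, 25x170x23 mm, lying front left; loose bystander
- dropper_bottle: small amber dropper bottle, 33 mm across, 102 mm high, standing behind the rail; loose bystander
- pliers: pliers with blue handles, 52x200x12 mm, lying near the front, right of the middle; loose bystander

How it is judged:
By the outcome, as a careful person would: the job done as asked, in the order asked, and still so for the second after the job is handed in, with the robot touching nothing.
It also fails if it takes over 64 s, if anything falls off the work surface, if the arm or the gripper's body presses on something with over 40 N, if the wrist force passes 120 N, or if a joint passes its speed limit or range.

## Working session

There is one attempt and no reset: what is moved stays moved. The work goes in short steps, Python scripts to look and compute and a tool call to move; the robot and the scene stay as the last step left them, time stands still between calls to the robot, and variables do not carry over. Pictures are saved under pics/ and viewed, at most 10 in all, crops included, and the job is handed in when it is done.

Besides the shell and the picture viewer there is one more tool, called after ">>>" by a JSON object that holds its "name" and its "arguments". step_arm: Moves the arm, as the interface text tells. Shifts and turns lie within -1 to 1; 1 stands for 100 mm of shift or 45 degrees of turn. Its arguments: {"type":"object","properties":{"commands":{"type":"array","items":{"type":"number","minimum":-1,"maximum":1}},"fingers":{"type":"number"}},"required":["commands"]}

```bash
mkdir -p pics; ls; cat > h.py <<'E'
import numpy as np, cv2
from scipy.spatial.transform import Rotation as R
from plant import *
def cam(n):
    c=get_calibration(n)
    if n=="wrist":
        s=get_state();T=np.eye(4);T[:3,:3]=R.from_rotvec(s["tool_rot"]).as_matrix();T[:3,3]=s["tool_pos"];T=T@np.array(c["T_tool_cam"])
        return c,T[:3,:3],T[:3,3]
    o=np.array(c["orientation"]);m=o if o.shape==(3,3) else R.from_rotvec(o).as_matrix()
    return c,m,np.array(c["origin"])
def cloud(n):
    c,m,o=cam(n);im,d=grab_frame(n)
    v,u=np.mgrid[:400,:640]
    P=np.stack([(u-c["cx"])/c["fx"]*d,(v-c["cy"])/c["fy"]*d,d],-1)@m.T+o
    P[d==0]=np.nan
    return im,P
E
python3 - <<'E'
from h import *
print(get_state())
for n in("scene","top"):
    im,P=cloud(n);cv2.imwrite(f"pics/{n}.png",im);np.save(n+".npy",P);print(get_calibration(n))
E
```

```text
pics
{'t': 0.0, 'joint_positions': array([-1.26697922e+00,  4.23870299e-01,  1.63072350e+00, -2.43463120e-05,
        1.08858952e+00, -1.90170989e-02]), 'joint_velocities': array([-0.00054385,  0.0005418 , -0.00174579, -0.00042659, -0.00091979,
       -0.00083857]), 'joint_torque': array([ 4.05723158e-04, -5.57396007e+01, -2.81743705e+01,  1.53179158e-04,
        7.37846800e-03, -2.53341902e-06]), 'tool_pos': array([ 0.19815966, -0.59227974,  0.30311405]), 'tool_rot': array([-3.09919964e+00, -5.04672443e-01,  3.87931988e-04]), 'contact_force': array([-0.63863655,  0.5904065 , -0.54156612]), 'wrist_torque': array([ 0.00050479, -0.01234221, -0.01753364]), 'grasp_force': 0.0, 'opening': 0.9984982598602665}
{'fx': 396.96854489114236, 'fy': 396.96854489114236, 'cx': 323.5118245101924, 'cy': 209.20041971438033, 'origin': array([-0.37017228,  0.2765954 ,  0.90443507]), 'orientation': array([-1.53095693,  1.89244168, -0.91478687])}
{'fx': 469.93166194777405, 'fy': 469.93166194777405, 'cx': 317.9438784090868, 'cy': 199.3758431013463, 'origin': array([0.34609721, 0.07021036, 1.42233364]), 'orientation': array([-2.10864401,  2.12027882, -0.22298418])}
```

View pics/scene.png

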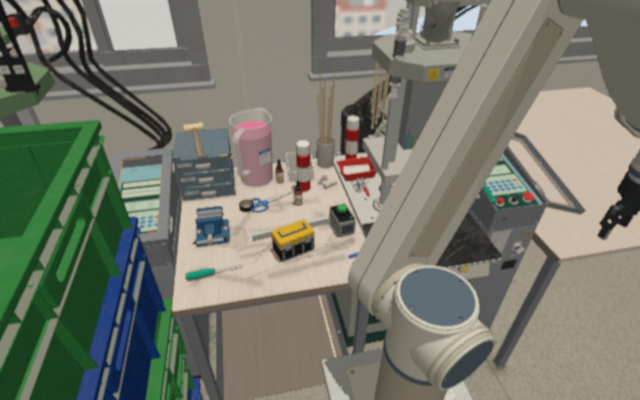

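View pics/top.png

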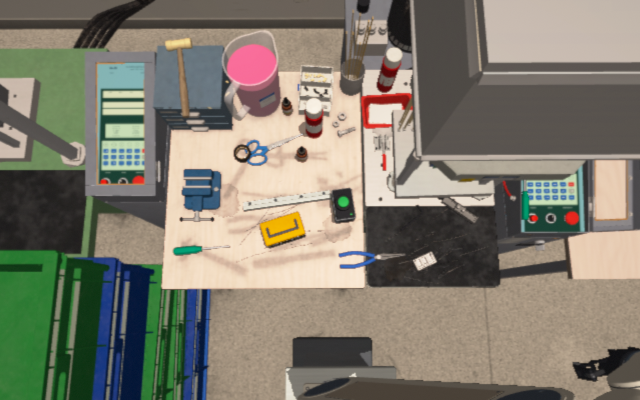

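The top view shows the yellow box at about (283,229), the green button at (343,202) on the charger, and the rail running from (243,206) to (330,195). The pliers (360,260) and screwdriver (190,250) are in front. Next I'll measure these.

```bash
python3 - <<'E'
from h import *
im=cv2.imread("pics/top.png");P=np.load("top.npy")
hsv=cv2.cvtColor(im,cv2.COLOR_BGR2HSV);H,S,V=cv2.split(hsv)
v,u=np.mgrid[:400,:640]
roi=lambda a,b,c,d:(u>=a)&(u<=b)&(v>=c)&(v<=d)
def rect(m,n):
    p=P[m];p=p[~np.isnan(p[:,0])]
    r=cv2.minAreaRect(p[:,:2].astype(np.float32)*1000)
    print(n,len(p),"med",np.median(p,0).round(4),"z5/95",np.percentile(p[:,2],[5,50,95]).round(4),"rect",np.round(r[0],1),np.round(r[1],1),round(r[2],1))
Z=P[...,2]
b=roi(255,312,205,255)
rect(b&(Z>.075)&(Z<.1),"boxtop")
rect(b&(Z>.03),"box all")
rect(b&(H>18)&(H<35)&(S>120)&(V>100),"yellow")
c=roi(325,362,182,228)
rect(c&(Z>.055)&(Z<.072),"charger top")
rect(c&(Z>.02),"charger all")
g=c&(H>45)&(H<80)&(S>120);rect(g,"button")
r=roi(235,331,188,214)&(Z>.022)&(Z<.034);rect(r,"rail")
p=P[r];l=cv2.fitLine(p[:,:2].astype(np.float32),cv2.DIST_HUBER,0,.01,.01).ravel();print("railline",l,np.degrees(np.arctan2(l[1],l[0])))
rect(roi(240,310,265,285),"bench")
E
```

```text
boxtop 986 med [0.5422 0.1702 0.0829] z5/95 [0.0778 0.0829 0.0897] rect [542.8 169.6] [ 70.7 119.7] 18.0
box all 1078 med [0.5397 0.1682 0.0826] z5/95 [0.0626 0.0826 0.0895] rect [571.4 178.5] [131.9 119.9] 17.4
yellow 859 med [0.5429 0.1681 0.0825] z5/95 [0.0771 0.0825 0.0875] rect [542.4 168.4] [ 69.4 117.5] 18.0
charger top 439 med [ 0.6044 -0.0093  0.0641] z5/95 [0.0571 0.0641 0.07  ] rect [617.9  -8.8] [95.4 61.9] 8.4
charger all 737 med [ 0.6118 -0.0062  0.0655] z5/95 [0.0305 0.0655 0.0886] rect [616.5  -1.2] [96.4 78.4] 8.4
button 113 med [ 0.6188 -0.0085  0.0868] z5/95 [0.0728 0.0868 0.092 ] rect [609.1 -11.9] [58.4 33.9] 15.8
rail 346 med [0.6306 0.1621 0.0268] z5/95 [0.0228 0.0268 0.0317] rect [627.  159.4] [ 27.5 269.7] 7.0
railline [ 0.13684279 -0.9905928   0.63096154  0.15998672] -82.1348
bench 1477 med [ 0.4134  0.1939 -0.0018] z5/95 [-0.0067 -0.0018  0.0032] rect [413.7 194.5] [211.4  59.9] 89.7
```

>>> {"name": "step_arm", "arguments": {"commands": [0.3, -0.24, 0, 0, 0, 0, 0.6, -0.48, 0, 0, 0, 0, 0.91, -0.73, 0, 0, 0, 0, 0.91, -0.73, 0, 0, 0, 0, 0.91, -0.73, 0, 0, 0, 0, 0.91, -0.73, 0, 0, 0, 0, 0.91, -0.73, 0, 0, 0, 0, 0.91, -0.73, 0, 0, 0, 0], "fingers": -0.4}}

```text
t: 0.9
tool_pos: [0.2609, -0.4953, 0.3038]
tool_rot: [-3.101, -0.503, 0.0]
contact_force: [-0.1, -0.5, -0.7]
opening: 0.695
grasp_force: 0.0
```

>>> {"name": "step_arm", "arguments": {"commands": [0.3, -0.24, 0, 0, 0, 0, 0.6, -0.48, 0, 0, 0, 0, 0.91, -0.73, 0, 0, 0, 0, 0.91, -0.73, 0, 0, 0, 0, 0.91, -0.73, 0, 0, 0, 0, 0.91, -0.73, 0, 0, 0, 0, 0.91, -0.73, 0, 0, 0, 0, 0.91, -0.73, 0, 0, 0, 0]}}

```text
t: 1.7
tool_pos: [0.324, -0.3973, 0.3039]
tool_rot: [3.101, 0.503, -0.0]
contact_force: [-0.8, 0.7, 0.2]
opening: 0.698
grasp_force: 0.0
```

>>> {"name": "step_arm", "arguments": {"commands": [0.3, -0.24, 0, 0, 0, 0, 0.6, -0.48, 0, 0, 0, 0, 0.91, -0.73, 0, 0, 0, 0, 0.91, -0.73, 0, 0, 0, 0, 0.91, -0.73, 0, 0, 0, 0, 0.91, -0.73, 0, 0, 0, 0, 0.91, -0.73, 0, 0, 0, 0, 0.91, -0.73, 0, 0, 0, 0]}}

```text
t: 2.5
tool_pos: [0.3872, -0.2992, 0.3039]
tool_rot: [3.101, 0.502, -0.0]
contact_force: [0.4, -0.4, -0.7]
opening: 0.702
grasp_force: 0.0
```

>>> {"name": "step_arm", "arguments": {"commands": [0.3, -0.24, 0, 0, 0, 0, 0.6, -0.48, 0, 0, 0, 0, 0.91, -0.73, 0, 0, 0, 0, 0.91, -0.73, 0, 0, 0, 0, 0.91, -0.73, 0, 0, 0, 0, 0.91, -0.73, 0, 0, 0, 0, 0.91, -0.73, 0, 0, 0, 0, 0.91, -0.73, 0, 0, 0, 0]}}

```text
t: 3.3
tool_pos: [0.4504, -0.2012, 0.3039]
tool_rot: [-3.101, -0.502, 0.0]
contact_force: [-0.3, 0.5, 0.6]
opening: 0.706
grasp_force: 0.0
```

>>> {"name": "step_arm", "arguments": {"commands": [0.06, -0.3, 0, 0, 0, 0, 0.12, -0.6, 0, 0, 0, 0, 0.19, -0.87, 0, 0, 0, 0, 0.19, -0.87, 0, 0, 0, 0, 0.19, -0.87, 0, 0, 0, 0, 0.19, -0.87, 0, 0, 0, 0, 0.19, -0.87, 0, 0, 0, 0, 0.19, -0.87, 0, 0, 0, 0]}}

```text
t: 4.1
tool_pos: [0.4413, -0.1125, 0.3039]
tool_rot: [3.101, 0.503, -0.0]
contact_force: [-0.1, -0.1, 0.5]
opening: 0.695
grasp_force: 0.0
```

>>> {"name": "step_arm", "arguments": {"commands": [0.06, -0.3, 0, 0, 0, 0, 0.12, -0.6, 0, 0, 0, 0, 0.19, -0.87, 0, 0, 0, 0, 0.19, -0.87, 0, 0, 0, 0, 0.19, -0.87, 0, 0, 0, 0, 0.19, -0.87, 0, 0, 0, 0, 0.19, -0.87, 0, 0, 0, 0, 0.19, -0.87, 0, 0, 0, 0]}}

```text
t: 4.9
tool_pos: [0.4318, -0.0239, 0.3039]
tool_rot: [3.101, 0.503, -0.0]
contact_force: [-0.5, 0.3, 0.6]
opening: 0.7
grasp_force: 0.0
```

>>> {"name": "step_arm", "arguments": {"commands": [0.06, -0.3, 0, 0, 0, 0, 0.12, -0.6, 0, 0, 0, 0, 0.19, -0.87, 0, 0, 0, 0, 0.19, -0.87, 0, 0, 0, 0, 0.19, -0.87, 0, 0, 0, 0, 0.19, -0.87, 0, 0, 0, 0, 0.19, -0.87, 0, 0, 0, 0, 0.19, -0.87, 0, 0, 0, 0]}}

```text
t: 5.7
tool_pos: [0.4222, 0.0646, 0.3039]
tool_rot: [3.101, 0.503, -0.0]
contact_force: [-0.2, 0.4, 1.0]
opening: 0.699
grasp_force: 0.0
```

```bash
cat >> h.py <<'E'
O=np.array([.6005,.0806]);YAW=8.2
a=np.radians(YAW);DX=np.array([np.cos(a),np.sin(a),0]);DY=np.array([-np.sin(a),np.cos(a),0]);UP=np.array([0,0,1.])
def w(x,y,z=0): return np.array([*O,0])+x*DX+y*DY+z*UP
def goal(tip,yaw,tilt,L=.073):
    """tip: world; yaw (deg) of tool x; tilt (deg): fingers lean toward +tool x"""
    y,t=np.radians([yaw,tilt]);f=np.array([np.cos(y),np.sin(y),0])
    X=f*np.cos(t)+UP*np.sin(t);Z=f*np.sin(t)-UP*np.cos(t);M=np.stack([X,np.cross(Z,X),Z],1)
    p=tip-L*Z
    s=get_state();C=R.from_rotvec(s["tool_rot"]).as_matrix()
    d=C.T@(p-s["tool_pos"])*10;r=R.from_matrix(C.T@M).as_rotvec()/(np.pi/4)
    print("tcp",p.round(3),"move",d.round(3),"rot",r.round(3),"q",s["joint_positions"].round(2),"F",s["contact_force"].round(1))
def tip(L=.073):
    s=get_state();M=R.from_rotvec(s["tool_rot"]).as_matrix();p=s["tool_pos"]+M[:,2]*L;q=p-np.array([*O,0])
    print("tip dock",(q@DX).round(4),(q@DY).round(4),p[2].round(4))
E
python3 - <<'E'
from h import *
print(np.round(get_calibration("wrist")["T_tool_cam"],3))
tip();goal(w(-.15,.096,.15),YAW,20);goal(w(-.15,.096,.02),YAW,20)
P=np.load("top.npy")
for u,v in((205,205),(198,215),(302,152),(345,255),(225,246)): print(u,v,P[v,u].round(3))
E
```

```text
[[-0.    -0.95  -0.311  0.079]
 [ 1.    -0.    -0.001  0.001]
 [ 0.001 -0.311  0.95  -0.071]
 [ 0.     0.     0.     1.   ]]
tip dock -0.1788 0.0096 0.2309
tcp [0.414 0.151 0.219] move [ 0.191 -0.843  0.853] rot [-0.04   0.443  0.225] q [ 0.12  0.13  2.05 -0.    0.97  1.37] F [-0.2  0.4  1. ]
tcp [0.414 0.151 0.089] move [ 0.191 -0.843  2.153] rot [-0.04   0.443  0.225] q [ 0.12  0.13  2.05 -0.    0.97  1.37] F [-0.2  0.4  1. ]
205 205 [0.626 0.41  0.01 ]
198 215 [0.586 0.416 0.063]
302 152 [0.772 0.111 0.079]
345 255 [ 0.471 -0.016  0.008]
225 246 [0.5   0.344 0.01 ]
```

>>> {"name": "step_arm", "arguments": {"commands": [0.05, -0.25, 0.25, -0.01, 0.11, 0.06, 0.1, -0.5, 0.5, -0.02, 0.22, 0.11, 0.15, -0.75, 0.75, -0.03, 0.33, 0.17, 0.19, -0.84, 0.85, -0.04, 0.44, 0.22, 0.19, -0.84, 0.85, -0.04, 0.44, 0.22, 0.19, -0.84, 0.85, -0.04, 0.44, 0.22, 0.19, -0.84, 0.85, -0.04, 0.44, 0.22, 0.19, -0.84, 0.85, -0.04, 0.44, 0.22]}}

```text
t: 6.5
tool_pos: [0.4146, 0.1506, 0.2199]
tool_rot: [-3.062, -0.226, -0.538]
contact_force: [0.6, -0.2, 0.4]
opening: 0.698
grasp_force: 0.0
```

```bash
python3 - <<'E'
from h import *
tip();goal(w(-.15,.096,.02),YAW,20)
im,P=cloud("wrist");cv2.imwrite("pics/w1.png",im)
im,P=cloud("top")
c,m,o=cam("top")
s=get_state();M=R.from_rotvec(s["tool_rot"]).as_matrix()
v,u=np.mgrid[:400,:640]
# points near gripper in tool frame
im,P=cloud("scene");q=(P-s["tool_pos"])@M;k=(abs(q[...,0])<.03)&(abs(q[...,1])<.07)&(q[...,2]>.0)&(q[...,2]<.1)
print(k.sum(),np.percentile(q[k],[1,5,50,95,99],axis=0).round(3))
E
```

```text
tip dock -0.1491 0.0958 0.1512
tcp [0.414 0.151 0.089] move [-0.457 -0.003  1.231] rot [-0.001  0.002  0.006] q [ 0.36  0.22  2.25 -0.22  0.34  1.98] F [ 0.6 -0.2  0.4]
177 [[-0.017 -0.063  0.   ]
 [-0.014 -0.059  0.002]
 [-0.009 -0.036  0.019]
 [ 0.008  0.037  0.06 ]
 [ 0.009  0.041  0.066]]
```

View pics/w1.png

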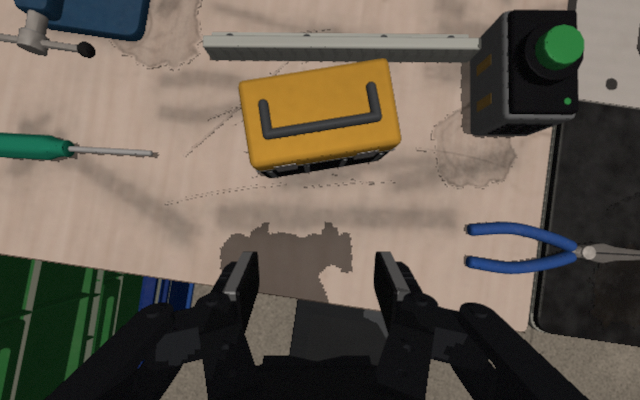

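The wrist view shows the box's yellow top at (320,115), the rail at (340,45), the charger button at (560,45) and the two fingertips at (240,270) and (390,270). Nothing lies between the fingers and the box's long face.

```bash
python3 - <<'E'
from h import *
goal(w(-.132,.096,.08),YAW,20,.066);goal(w(-.132,.096,.014),YAW,20,.066)
E
```

```text
tcp [0.434 0.154 0.142] move [-0.076 -0.001  0.796] rot [-0.001  0.002  0.006] q [ 0.36  0.22  2.25 -0.22  0.34  1.98] F [ 0.3 -0.1  0.1]
tcp [0.434 0.154 0.076] move [-3.010e-01 -1.000e-03  1.417e+00] rot [-0.001  0.002  0.006] q [ 0.36  0.22  2.25 -0.22  0.34  1.98] F [ 0.3 -0.1  0.1]
```

>>> {"name": "step_arm", "arguments": {"commands": [-0.02, 0, 0.2, 0, 0, 0, -0.04, 0, 0.4, 0, 0, 0, -0.06, 0, 0.6, 0, 0, 0, -0.08, 0, 0.8, 0, 0, 0, -0.08, 0, 0.8, 0, 0, 0, -0.08, 0, 0.8, 0, 0, 0, -0.08, 0, 0.8, 0, 0, 0, -0.08, 0, 0.8, 0, 0, 0]}}

```text
t: 7.45
tool_pos: [0.4333, 0.1539, 0.142]
tool_rot: [-3.062, -0.227, -0.539]
contact_force: [0.2, 0.0, 0.1]
opening: 0.695
grasp_force: 0.0
```

>>> {"name": "step_arm", "arguments": {"commands": [-0.05, 0, 0.15, 0, 0, 0, -0.1, 0, 0.3, 0, 0, 0, -0.16, 0, 0.45, 0, 0, 0, -0.22, 0, 0.62, 0, 0, 0, -0.22, 0, 0.62, 0, 0, 0, -0.22, 0, 0.62, 0, 0, 0, -0.22, 0, 0.62, 0, 0, 0, -0.22, 0, 0.62, 0, 0, 0]}}

```text
t: 8.25
tool_pos: [0.4454, 0.1603, 0.0955]
tool_rot: [-3.084, -0.227, -0.489]
contact_force: [1.0, 0.4, -0.5]
opening: 0.698
grasp_force: 0.0
```

```bash
python3 - <<'E'
from h import *
tip(.066);goal(w(-.048,.096,.014),YAW,20,.066)
E
```

```text
tip dock -0.1218 0.1003 0.0327
tcp [0.517 0.166 0.076] move [0.62  0.049 0.407] rot [0.013 0.045 0.007] q [ 0.36  0.55  2.21 -0.77  0.11  2.54] F [ 1.   0.4 -0.5]
```

```bash
python3 - <<'E'
from h import *
goal(w(-.122,.098,.04),YAW,12,.071)
E
```

```text
tcp [0.451 0.158 0.109] move [ 0.094  0.031 -0.116] rot [ 0.014 -0.133  0.006] q [ 0.36  0.55  2.21 -0.77  0.11  2.54] F [ 1.   0.4 -0.5]
```

>>> {"name": "step_arm", "arguments": {"commands": [0.05, 0.02, -0.06, 0, -0.07, 0, 0.09, 0.03, -0.12, 0.01, -0.13, 0.01, 0.09, 0.03, -0.12, 0.01, -0.13, 0.01, 0.09, 0.03, -0.12, 0.01, -0.13, 0.01, 0.09, 0.03, -0.12, 0.01, -0.13, 0.01, 0.09, 0.03, -0.12, 0.01, -0.13, 0.01, 0.09, 0.03, -0.12, 0.01, -0.13, 0.01, 0.09, 0.03, -0.12, 0.01, -0.13, 0.01], "fingers": 0.2}}

```text
t: 9.05
tool_pos: [0.4503, 0.1581, 0.109]
tool_rot: [-3.105, -0.219, -0.328]
contact_force: [0.6, 0.1, -0.2]
opening: 0.399
grasp_force: 0.0
```

```bash
python3 - <<'E'
from h import *
tip(.071);goal(w(-.122,.098,.018),YAW,12,.071)
E
```

```text
tip dock -0.1227 0.0979 0.0395
tcp [0.451 0.158 0.087] move [-0.037  0.001  0.212] rot [ 0.004 -0.001 -0.003] q [ 0.33  0.52  2.15 -0.16  0.26  1.92] F [ 0.6  0.1 -0.2]
```

>>> {"name": "step_arm", "arguments": {"commands": [-0.01, 0, 0.07, 0, 0, 0, -0.03, 0, 0.14, 0, 0, 0, -0.04, 0, 0.21, 0, 0, 0, -0.04, 0, 0.21, 0, 0, 0, 0.01, 0, 0.22, 0, 0, 0, 0.06, 0, 0.23, 0, 0, 0, 0.11, 0, 0.24, 0, 0, 0, 0.11, 0, 0.24, 0, 0, 0]}}

```text
t: 9.85
tool_pos: [0.4677, 0.1607, 0.0885]
tool_rot: [-3.103, -0.218, -0.332]
contact_force: [-0.1, -0.3, 0.3]
opening: 0.399
grasp_force: 0.0
```

>>> {"name": "step_arm", "arguments": {"commands": [0.05, 0, 0.01, 0, 0, 0, 0.1, 0, 0.02, 0, 0, 0, 0.14, 0, 0.03, 0, 0, 0, 0.18, 0, 0.04, 0, 0, 0, 0.22, 0, 0.05, 0, 0, 0, 0.26, 0, 0.055, 0, 0, 0, 0.3, 0, 0.063, 0, 0, 0, 0.3, 0, 0.063, 0, 0, 0]}}

```text
t: 10.65
tool_pos: [0.4964, 0.1646, 0.0878]
tool_rot: [-3.105, -0.219, -0.326]
contact_force: [-3.7, 0.6, -2.3]
opening: 0.401
grasp_force: 1.5
```

```bash
cat >> h.py <<'E'
def box(n="top",f=None):
    im,P=cloud(n)
    if f: cv2.imwrite(f,im)
    H,S,V=cv2.split(cv2.cvtColor(im,cv2.COLOR_BGR2HSV))
    m=(H>18)&(H<35)&(S>120)&(V>60)&(P[...,2]>.06)&(P[...,2]<.11)&(abs(P[...,1]-.13)<.17)
    p=P[m];r=cv2.minAreaRect(p[:,:2].astype(np.float32)*1000)
    q=p-np.array([*O,0]);x,y=q@DX,q@DY
    print(n,"box rect",np.round(r[0],1),np.round(r[1],1),round(r[2],1),"dock x",np.percentile(x,[.5,99.5]).round(4),"y",np.percentile(y,[.5,99.5]).round(4),"z",np.percentile(p[:,2],[2,50,98]).round(3))
E
python3 - <<'E'
from h import *
tip(.071);goal(w(-.048,.098,.018),YAW,12,.071);box()
E
```

```text
tip dock -0.0763 0.0977 0.0183
tcp [0.524 0.169 0.087] move [ 0.276 -0.001  0.062] rot [ 0.004  0.    -0.003] q [ 0.31  0.6   2.05 -0.14  0.28  1.87] F [-3.7  0.6 -2.3]
top box rect [557.6 167.6] [ 70.  117.6] 9.8 dock x [-0.0642  0.0044] y [0.034  0.1504] z [0.077 0.083 0.089]
```

>>> {"name": "step_arm", "arguments": {"commands": [0.04, 0, 0.01, 0, 0, 0, 0.08, 0, 0.02, 0, 0, 0, 0.12, 0, 0.025, 0, 0, 0, 0.16, 0, 0.033, 0, 0, 0, 0.2, 0, 0.042, 0, 0, 0, 0.24, 0, 0.05, 0, 0, 0, 0.27, 0, 0.057, 0, 0, 0, 0.27, 0, 0.057, 0, 0, 0]}}

```text
t: 11.5
tool_pos: [0.5246, 0.1686, 0.0883]
tool_rot: [-3.104, -0.218, -0.33]
contact_force: [-3.5, 0.0, -3.5]
opening: 0.396
grasp_force: 1.8
```

>>> {"name": "step_arm", "arguments": {"commands": [0.01, 0, 0, 0, 0, 0, 0.02, 0, 0, 0, 0, 0, 0.03, 0, 0.005, 0, 0, 0, 0.04, 0, 0.01, 0, 0, 0, 0.04, 0, 0.01, 0, 0, 0, 0.04, 0, 0.01, 0, 0, 0, 0.04, 0, 0.01, 0, 0, 0, 0.04, 0, 0.01, 0, 0, 0]}}

```text
t: 12.3
tool_pos: [0.5282, 0.1691, 0.0882]
tool_rot: [-3.104, -0.218, -0.329]
contact_force: [-4.3, -1.2, -3.2]
opening: 0.399
grasp_force: 2.1
```

```bash
python3 - <<'E'
from h import *
tip(.071);box()
E
```

```text
tip dock -0.0441 0.0977 0.0187
top box rect [589.5 170.4] [ 68.6 117.5] 6.3 dock x [-0.0335  0.035 ] y [0.0322 0.1486] z [0.077 0.083 0.089]
```

>>> {"name": "step_arm", "arguments": {"commands": [0.01, 0, 0, 0, 0, 0, 0.02, 0, 0, 0, 0, 0, 0.03, 0, 0.005, 0, 0, 0, 0.03, 0, 0.005, 0, 0, 0, 0.03, 0, 0.005, 0, 0, 0, 0.03, 0, 0.005, 0, 0, 0, 0.03, 0, 0.005, 0, 0, 0, 0.03, 0, 0.005, 0, 0, 0]}}

```text
t: 13.15
tool_pos: [0.529, 0.1691, 0.0879]
tool_rot: [-3.106, -0.219, -0.322]
contact_force: [-11.7, -0.7, 3.5]
opening: 0.401
grasp_force: 6.1
```

```bash
python3 - <<'E'
from h import *
tip(.071);box()
E
```

```text
tip dock -0.0436 0.0975 0.0184
top box rect [588.5 170. ] [ 69.9 116.6] 7.1 dock x [-0.0333  0.035 ] y [0.0322 0.148 ] z [0.077 0.083 0.088]
```

>>> {"name": "step_arm", "arguments": {"commands": [-0.2, 0, -0.04, 0, 0, 0, -0.39, 0, -0.083, 0, 0, 0, -0.39, 0, -0.083, 0, 0, 0, -0.33, 0, -0.38, 0, 0, 0, -0.26, 0, -0.68, 0, 0, 0, -0.2, 0, -0.98, 0, 0, 0, -0.2, 0, -0.98, 0, 0, 0, -0.2, 0, -0.98, 0, 0, 0]}}

```text
t: 14.0
tool_pos: [0.4936, 0.1648, 0.1815]
tool_rot: [-3.102, -0.218, -0.337]
contact_force: [-0.3, -0.5, -0.2]
opening: 0.399
grasp_force: 0.0
```

```bash
python3 - <<'E'
from h import *
tip(.072);goal(w(-.06,.16,.13),YAW+45,0,.072);goal(w(-.003,.2,.13),YAW+90,-15,.072)
E
```

```text
tip dock -0.0783 0.0984 0.1112
tcp [0.518 0.23  0.202] move [ 0.372 -0.615 -0.129] rot [ 0.11  -0.26  -0.999] q [ 0.32  0.41  2.04 -0.09  0.48  1.82] F [-0.3 -0.5 -0.2]
tcp [0.566 0.297 0.2  ] move [ 0.922 -1.203  0.017] rot [-0.044 -0.475 -2.019] q [ 0.32  0.41  2.04 -0.09  0.48  1.82] F [-0.3 -0.5 -0.2]
```

>>> {"name": "step_arm", "arguments": {"commands": [0.06, -0.1, -0.03, 0.02, -0.04, -0.17, 0.12, -0.2, -0.05, 0.04, -0.08, -0.33, 0.18, -0.3, -0.07, 0.06, -0.12, -0.5, 0.25, -0.4, -0.09, 0.08, -0.17, -0.67, 0.3, -0.5, -0.11, 0.1, -0.21, -0.83, 0.37, -0.61, -0.13, 0.11, -0.26, -1.0, 0.37, -0.61, -0.13, 0.11, -0.26, -1.0, 0.37, -0.61, -0.13, 0.11, -0.26, -1.0], "fingers": 0.4}}

```text
t: 14.8
tool_pos: [0.5159, 0.2292, 0.1991]
tool_rot: [-2.81, -1.403, 0.009]
contact_force: [0.2, -0.9, -0.8]
opening: 0.302
grasp_force: 0.0
```

```bash
python3 - <<'E'
from h import *
goal(w(-.003,.2,.1),YAW+90,-15,.072)
E
```

```text
tcp [0.566 0.297 0.17 ] move [ 0.842 -0.001  0.292] rot [-0.137 -0.312 -0.996] q [0.4  0.48 1.83 0.   0.84 1.04] F [ 0.2 -0.9 -0.8]
```

>>> {"name": "step_arm", "arguments": {"commands": [0.2, 0, 0.05, -0.02, -0.05, -0.16, 0.4, 0, 0.1, -0.04, -0.1, -0.33, 0.6, 0, 0.15, -0.07, -0.15, -0.5, 0.84, 0, 0.2, -0.09, -0.2, -0.66, 0.84, 0, 0.25, -0.12, -0.26, -0.83, 0.84, 0, 0.29, -0.14, -0.31, -1.0, 0.84, 0, 0.29, -0.14, -0.31, -1.0, 0.84, 0, 0.29, -0.14, -0.31, -1.0]}}

```text
t: 15.6
tool_pos: [0.5657, 0.2959, 0.1703]
tool_rot: [1.919, 2.217, -0.249]
contact_force: [0.2, 0.3, 0.2]
opening: 0.304
grasp_force: 0.0
```

```bash
python3 - <<'E'
from h import *
tip(.072);goal(w(-.003,.18,.018),YAW+90,-15,.072)
box("scene","pics/s2.png")
E
```

```text
tip dock -0.0036 0.1996 0.1007
tcp [0.569 0.277 0.088] move [0.025 0.006 0.849] rot [ 0.003 -0.002  0.001] q [ 0.55  0.64  1.63 -0.29  0.99  0.58] F [0.2 0.3 0.2]
scene box rect [574.3 224.7] [65.3 11.8] 12.9 dock x [-0.0379  0.0259] y [0.1383 0.1508] z [0.063 0.082 0.087]
```

View pics/s2.png

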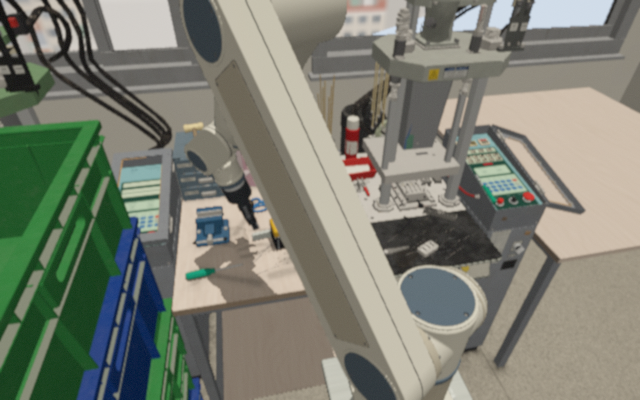

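The scene camera shows the gripper at (240,200), clear of the vise at (212,225). The box is mostly hidden behind the arm. I'll descend beside its +y end and push.

>>> {"name": "step_arm", "arguments": {"commands": [0, 0, 0.2, 0, 0, 0, 0.01, 0, 0.4, 0, 0, 0, 0.02, 0, 0.6, 0, 0, 0, 0.025, 0.005, 0.8, 0, 0, 0, 0.025, 0.005, 0.85, 0, 0, 0, 0.025, 0.005, 0.85, 0, 0, 0, 0.025, 0.005, 0.85, 0, 0, 0, 0.025, 0.005, 0.85, 0, 0, 0]}}

```text
t: 16.45
tool_pos: [0.5704, 0.2777, 0.0893]
tool_rot: [1.914, 2.22, -0.246]
contact_force: [-0.1, -0.4, -0.1]
opening: 0.3
grasp_force: 0.0
```

>>> {"name": "step_arm", "arguments": {"commands": [-0.07, 0, 0.02, 0, 0, 0, -0.14, 0, 0.04, 0, 0, 0, -0.2, 0, 0.053, 0, 0, 0, -0.25, 0, 0.067, 0, 0, 0, -0.3, 0, 0.08, 0, 0, 0, -0.35, 0, 0.093, 0, 0, 0, -0.39, 0, 0.105, 0, 0, 0, -0.39, 0, 0.105, 0, 0, 0]}}

```text
t: 17.25
tool_pos: [0.5755, 0.2383, 0.0884]
tool_rot: [1.916, 2.221, -0.246]
contact_force: [-4.8, 7.1, 2.2]
opening: 0.298
grasp_force: 4.2
```

```bash
python3 - <<'E'
from h import *
tip(.072);goal(w(-.003,.075,.018),YAW+90,-15,.072);box()
E
```

```text
tip dock -0.002 0.1412 0.0188
tcp [0.584 0.173 0.088] move [-0.636 -0.01   0.177] rot [ 0.005 -0.004  0.004] q [ 0.46  0.74  1.69 -0.34  0.82  0.56] F [-4.8  7.1  2.2]
top box rect [590.7 153.6] [ 70.2 118.2] 7.6 dock x [-0.0342  0.0348] y [0.0151 0.1317] z [0.073 0.083 0.089]
```

>>> {"name": "step_arm", "arguments": {"commands": [-0.05, 0, 0.013, 0, 0, 0, -0.1, 0, 0.027, 0, 0, 0, -0.15, 0, 0.04, 0, 0, 0, -0.2, 0, 0.054, 0, 0, 0, -0.25, 0, 0.067, 0, 0, 0, -0.3, 0, 0.08, 0, 0, 0, -0.35, 0, 0.094, 0, 0, 0, -0.35, 0, 0.094, 0, 0, 0]}}

```text
t: 18.1
tool_pos: [0.5805, 0.2025, 0.0884]
tool_rot: [1.917, 2.221, -0.246]
contact_force: [-5.5, 9.7, 4.3]
opening: 0.299
grasp_force: 5.0
```

>>> {"name": "step_arm", "arguments": {"commands": [-0.05, 0, 0.013, 0, 0, 0, -0.1, 0, 0.027, 0, 0, 0, -0.14, 0, 0.038, 0, 0, 0, -0.18, 0, 0.048, 0, 0, 0, -0.21, 0, 0.056, 0, 0, 0, -0.24, 0, 0.064, 0, 0, 0, -0.26, 0, 0.07, 0, 0, 0, -0.26, 0, 0.07, 0, 0, 0]}}

```text
t: 18.9
tool_pos: [0.5842, 0.1765, 0.0883]
tool_rot: [1.917, 2.222, -0.246]
contact_force: [-7.5, 13.3, 6.3]
opening: 0.297
grasp_force: 7.0
```

```bash
python3 - <<'E'
from h import *
tip(.072);goal(w(-.003,.0706,.018),YAW+90,-15,.072);box()
E
```

```text
tip dock -0.0022 0.0789 0.0187
tcp [0.585 0.168 0.088] move [-0.076 -0.006  0.028] rot [ 0.005 -0.005  0.004] q [ 0.37  0.73  1.73 -0.36  0.77  0.49] F [-7.5 13.3  6.3]
top box rect [599.7  92. ] [ 71.3 119. ] 8.3 dock x [-0.0345  0.0348] y [-0.0475  0.0696] z [0.075 0.082 0.088]
```

>>> {"name": "step_arm", "arguments": {"commands": [-0.02, 0, 0.005, 0, 0, 0, -0.04, 0, 0.01, 0, 0, 0, -0.06, 0, 0.016, 0, 0, 0, -0.08, 0, 0.022, 0, 0, 0, -0.08, 0, 0.022, 0, 0, 0, -0.08, 0, 0.022, 0, 0, 0, -0.08, 0, 0.022, 0, 0, 0, -0.08, 0, 0.022, 0, 0, 0]}}

```text
t: 19.75
tool_pos: [0.5854, 0.1686, 0.0883]
tool_rot: [1.917, 2.222, -0.246]
contact_force: [-8.2, 14.5, 6.4]
opening: 0.301
grasp_force: 7.8
```

```bash
python3 - <<'E'
from h import *
tip(.072);box()
E
```

```text
tip dock -0.0022 0.0709 0.0187
top box rect [600.4  84. ] [ 70.6 118.6] 7.0 dock x [-0.0345  0.0346] y [-0.055   0.0618] z [0.074 0.082 0.088]
```

Still sliding, with a few mm left. I'll creep the rest.

>>> {"name": "step_arm", "arguments": {"commands": [-0.01, 0, 0.003, 0, 0, 0, -0.02, 0, 0.005, 0, 0, 0, -0.03, 0, 0.008, 0, 0, 0, -0.03, 0, 0.008, 0, 0, 0, -0.03, 0, 0.008, 0, 0, 0, -0.03, 0, 0.008, 0, 0, 0, -0.03, 0, 0.008, 0, 0, 0, -0.03, 0, 0.008, 0, 0, 0]}}

```text
t: 20.6
tool_pos: [0.5857, 0.1657, 0.0883]
tool_rot: [1.917, 2.222, -0.246]
contact_force: [-8.5, 14.6, 7.2]
opening: 0.295
grasp_force: 8.3
```

>>> {"name": "step_arm", "arguments": {"commands": [-0.01, 0, 0.003, 0, 0, 0, -0.02, 0, 0.005, 0, 0, 0, -0.02, 0, 0.005, 0, 0, 0, -0.02, 0, 0.005, 0, 0, 0, -0.02, 0, 0.005, 0, 0, 0, -0.02, 0, 0.005, 0, 0, 0, -0.02, 0, 0.005, 0, 0, 0, -0.02, 0, 0.005, 0, 0, 0]}}

```text
t: 21.4
tool_pos: [0.586, 0.164, 0.0883]
tool_rot: [1.917, 2.222, -0.245]
contact_force: [-10.3, 18.2, 7.8]
opening: 0.297
grasp_force: 9.3
```

```bash
python3 - <<'E'
from h import *
tip(.072);box()
E
```

```text
tip dock -0.0022 0.0663 0.0187
top box rect [601.5  78. ] [ 70.7 123.6] 8.0 dock x [-0.0344  0.0353] y [-0.0638  0.0571] z [0.069 0.083 0.088]
```

>>> {"name": "step_arm", "arguments": {"commands": [-0.01, 0, 0.003, 0, 0, 0, -0.02, 0, 0.005, 0, 0, 0, -0.02, 0, 0.005, 0, 0, 0, -0.02, 0, 0.005, 0, 0, 0, -0.02, 0, 0.005, 0, 0, 0, -0.02, 0, 0.005, 0, 0, 0, -0.02, 0, 0.005, 0, 0, 0, -0.02, 0, 0.005, 0, 0, 0]}}

```text
t: 22.25
tool_pos: [0.586, 0.1636, 0.0884]
tool_rot: [1.919, 2.223, -0.242]
contact_force: [-13.5, 26.4, 9.0]
opening: 0.298
grasp_force: 14.0
```

```bash
python3 - <<'E'
from h import *
tip(.072);box("top","pics/t3.png");box()
i=cv2.imread("pics/t3.png")[150:260,230:390];cv2.imwrite("pics/t3c.png",cv2.resize(i,None,fx=5,fy=5,interpolation=cv2.INTER_CUBIC))
E
```

```text
tip dock -0.0021 0.0661 0.0187
top box rect [601.2  77.3] [ 69.8 121.6] 7.8 dock x [-0.0345  0.0344] y [-0.0624  0.0569] z [0.069 0.082 0.089]
top box rect [601.1  77.2] [ 70.5 121.8] 7.9 dock x [-0.0346  0.035 ] y [-0.063   0.0568] z [0.07  0.082 0.088]
```

View pics/t3c.png

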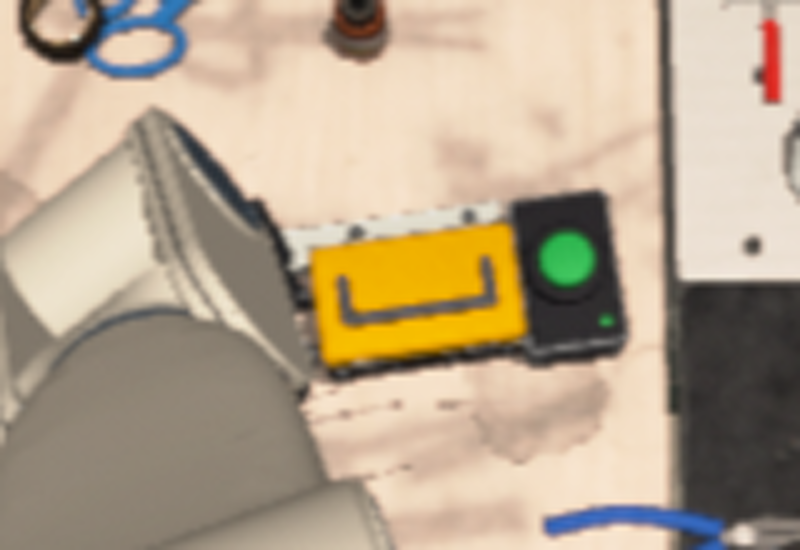

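The top crop shows the yellow box at (420,290). Its right end meets the charger block at (520,280) and its back edge lies along the rail, with the button at (567,258). I'll retreat, then check from close by.

>>> {"name": "step_arm", "arguments": {"commands": [0.2, 0, -0.05, 0, 0, 0, 0.39, 0, -0.1, 0, 0, 0, 0.39, 0, -0.1, 0, 0, 0, 0.3, 0, -0.43, 0, 0, 0, 0.22, 0, -0.72, 0, 0, 0, 0.15, 0, -0.99, 0, 0, 0, 0.15, 0, -0.99, 0, 0, 0, 0.15, 0, -0.99, 0, 0, 0], "fingers": 1}}

```text
t: 23.15
tool_pos: [0.5815, 0.1983, 0.1802]
tool_rot: [1.914, 2.22, -0.247]
contact_force: [-0.4, 0.6, -0.6]
opening: -0.001
grasp_force: 0.0
```

```bash
python3 - <<'E'
from h import *
tip();box();goal(w(-.05,.02,.19),YAW+90,0)
E
```

```text
tip dock -0.0017 0.1004 0.1097
top box rect [601.   77.3] [ 71.  121.9] 8.5 dock x [-0.0345  0.0347] y [-0.0631  0.0569] z [0.067 0.082 0.088]
tcp [0.548 0.093 0.263] move [-1.173 -0.478 -0.554] rot [0.003 0.333 0.006] q [ 0.4   0.59  1.7  -0.32  0.94  0.45] F [ 0.3 -0.3  0.4]
```

>>> {"name": "step_arm", "arguments": {"commands": [-0.2, 0, -0.15, 0, 0.06, 0, -0.4, 0, -0.3, 0, 0.12, 0, -0.6, 0, -0.4, 0, 0.18, 0, -0.8, 0, -0.5, 0, 0.24, 0, -0.95, 0, -0.55, 0, 0.33, 0, -0.95, 0, -0.55, 0, 0.33, 0, -0.95, 0, -0.55, 0, 0.33, 0, -0.95, 0, -0.55, 0, 0.33, 0]}}

```text
t: 24.0
tool_pos: [0.5919, 0.1227, 0.2559]
tool_rot: [2.048, 2.379, -0.003]
contact_force: [0.6, -0.2, -0.1]
opening: 0.001
grasp_force: 0.0
```

```bash
python3 - <<'E'
from h import *
tip();goal(w(.0045,-.091,.16),YAW+90,0)
E
```

```text
tip dock -0.0025 0.0427 0.1829
tcp [ 0.618 -0.009  0.233] move [-1.339  0.062  0.234] rot [-0.     0.004  0.008] q [ 0.19  0.45  1.71 -0.    0.98  0.04] F [ 0.6 -0.2 -0.1]
```

>>> {"name": "step_arm", "arguments": {"commands": [-0.2, 0.01, 0, 0, 0, 0, -0.4, 0.02, 0, 0, 0, 0, -0.6, 0.03, 0, 0, 0, 0, -0.8, 0.04, 0, 0, 0, 0, -1, 0.05, 0, 0, 0, 0, -1, 0.05, 0, 0, 0, 0, -1, 0.05, 0, 0, 0, 0, -1, 0.05, 0, 0, 0, 0]}}

```text
t: 24.8
tool_pos: [0.612, 0.0254, 0.2571]
tool_rot: [2.047, 2.38, -0.001]
contact_force: [-0.0, -0.1, 0.1]
opening: -0.001
grasp_force: 0.0
```

```bash
python3 - <<'E'
from h import *
tip()
im,P=cloud("wrist");cv2.imwrite("pics/w4.png",im);np.save("w4.npy",P)
q=P-np.array([*O,0]);x,y,z=q@DX,q@DY,P[...,2]
H,S,V=cv2.split(cv2.cvtColor(im,cv2.COLOR_BGR2HSV))
m=(z>.076)&(z<.088)&(H>18)&(H<35)&(S>120)
print("box x",np.nanpercentile(x[m],[.5,99.5]),"y",np.nanpercentile(y[m],[.5,99.5]))
# box +x edge and -y edge per slice; rail front
for yy in np.arange(-.045,.056,.02):
    k=abs(y-yy)<.004
    b=m&k;r=k&(z>.022)&(z<.033)&(x>.02)
    print(yy.round(3),"box x max",np.nanpercentile(x[b],99).round(4) if b.sum() else None,"rail x",np.percentile(x[r],[2,98]).round(4) if r.sum() else None)
for xx in np.arange(-.025,.03,.0125):
    k=abs(x-xx)<.003
    b=m&k;c=k&(z>.058)&(z<.072)&(y<-.04)
    print(xx.round(3),"box y min",np.nanpercentile(y[b],1).round(4) if b.sum() else None,"charger y max",np.percentile(y[c],98).round(4) if c.sum() else None)
g=(H>45)&(H<80)&(S>120)&(z>.07)&(abs(y+.09)<.04)
print("btn",np.median(x[g]),np.median(y[g]),np.percentile(z[g],[5,50,95]))
E
```

```text
tip dock 0.0036 -0.0564 0.1841
box x [-0.0337339   0.03412743] y [-0.06176251  0.05447786]
-0.045 box x max 0.0335 rail x [0.0427 0.2402]
-0.025 box x max 0.0337 rail x [0.0429 0.3225]
-0.005 box x max 0.034 rail x [0.0428 0.3247]
0.015 box x max 0.0338 rail x [0.0427 0.173 ]
0.035 box x max 0.0341 rail x [0.0427 0.0477]
0.055 box x max 0.0328 rail x [0.0425 0.0474]
-0.025 box y min -0.0607 charger y max -0.0687
-0.012 box y min -0.0619 charger y max -0.0684
0.0 box y min -0.0605 charger y max -0.0681
0.013 box y min -0.0616 charger y max -0.0689
0.025 box y min -0.0615 charger y max -0.069
btn 0.006081449708358265 -0.08693910559755227 [0.08284641 0.08920083 0.09049938]
```

View pics/w4.png

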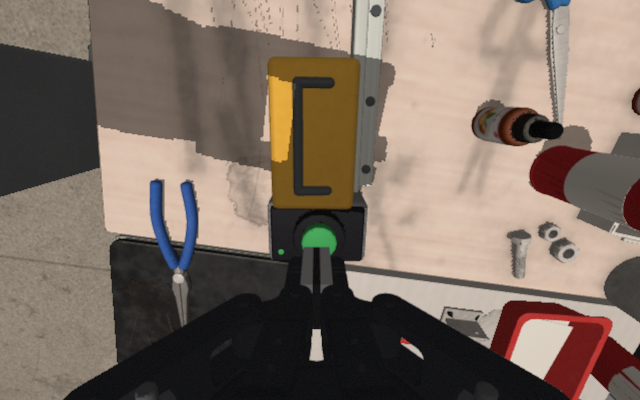

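The wrist view shows the box (315,130) flush along the rail (370,100) and against the charger (318,230). The button (320,238) is just ahead of the shut fingertips. The box edges run parallel to the dock within 1 mm, so it is home and I can press the button.

```bash
python3 - <<'E'
from h import *
goal(w(.005,-.091,.105),YAW+90,0)
E
```

```text
tcp [ 0.618 -0.009  0.178] move [-0.345  0.01   0.793] rot [0.002 0.003 0.009] q [ 0.02  0.46  1.69 -0.    0.99 -0.13] F [-0.2  0.5 -0.5]
```

>>> {"name": "step_arm", "arguments": {"commands": [-0.17, 0, 0.1, 0, 0, 0, -0.34, 0.01, 0.2, 0, 0, 0, -0.345, 0.01, 0.4, 0, 0, 0, -0.345, 0.01, 0.6, 0, 0, 0, -0.345, 0.01, 0.79, 0, 0, 0, -0.345, 0.01, 0.79, 0, 0, 0, -0.345, 0.01, 0.79, 0, 0, 0, -0.345, 0.01, 0.79, 0, 0, 0]}}

```text
t: 25.65
tool_pos: [0.6193, -0.0103, 0.1794]
tool_rot: [2.048, 2.377, 0.002]
contact_force: [-0.1, 0.2, 0.8]
opening: 0.0
grasp_force: 0.0
```

>>> {"name": "step_arm", "arguments": {"commands": [0, 0, 0.04, 0, 0, 0, 0, 0, 0.08, 0, 0, 0, 0, 0, 0.11, 0, 0, 0, 0, 0, 0.13, 0, 0, 0, 0, 0, 0.15, 0, 0, 0, 0, 0, 0.16, 0, 0, 0, 0, 0, 0.17, 0, 0, 0, 0, 0, 0.17, 0, 0, 0]}}

```text
t: 26.45
tool_pos: [0.6188, -0.0099, 0.1617]
tool_rot: [2.048, 2.378, 0.001]
contact_force: [-0.9, -0.4, 0.8]
opening: -0.0
grasp_force: 0.7
```

```bash
python3 - <<'E'
from h import *
tip();print(get_state()["contact_force"])
E
```

```text
tip dock 0.0054 -0.0923 0.0887
[-0.93687513 -0.44629119  0.80085498]
```

Just touching, with the tip at z 0.0887. I'll press further in 2 mm steps and watch the force.

>>> {"name": "step_arm", "arguments": {"commands": [0, 0, 0.01, 0, 0, 0, 0, 0, 0.02, 0, 0, 0, 0, 0, 0.03, 0, 0, 0, 0, 0, 0.04, 0, 0, 0, 0, 0, 0.05, 0, 0, 0, 0, 0, 0.05, 0, 0, 0, 0, 0, 0.05, 0, 0, 0, 0, 0, 0.05, 0, 0, 0]}}

```text
t: 27.25
tool_pos: [0.6188, -0.0099, 0.1568]
tool_rot: [2.048, 2.378, 0.001]
contact_force: [-2.1, 0.6, 3.6]
opening: -0.003
grasp_force: 2.1
```

>>> {"name": "step_arm", "arguments": {"commands": [0, 0, 0.01, 0, 0, 0, 0, 0, 0.02, 0, 0, 0, 0, 0, 0.02, 0, 0, 0, 0, 0, 0.02, 0, 0, 0, 0, 0, 0.02, 0, 0, 0, 0, 0, 0.02, 0, 0, 0, 0, 0, 0.02, 0, 0, 0, 0, 0, 0.02, 0, 0, 0]}}

```text
t: 28.05
tool_pos: [0.6188, -0.0099, 0.1555]
tool_rot: [2.048, 2.378, 0.001]
contact_force: [-4.1, 0.8, 12.0]
opening: 0.0
grasp_force: 6.0
```

The force jumped to 12 N after about 6 mm of travel, so the button is fully down. I'll release upward.

>>> {"name": "step_arm", "arguments": {"commands": [0, 0, -0.1, 0, 0, 0, 0, 0, -0.25, 0, 0, 0, 0, 0, -0.5, 0, 0, 0, 0, 0, -0.75, 0, 0, 0, 0, 0, -1, 0, 0, 0, 0, 0, -1, 0, 0, 0, 0, 0, -1, 0, 0, 0, 0, 0, -1, 0, 0, 0]}}

```text
t: 28.85
tool_pos: [0.6179, -0.0098, 0.2538]
tool_rot: [2.049, 2.379, -0.001]
contact_force: [-0.3, -0.1, -0.1]
opening: -0.003
grasp_force: 0.0
```

```bash
python3 - <<'E'
from h import *
tip();box("wrist","pics/w5.png")
im,P=cloud("wrist");H,S,V=cv2.split(cv2.cvtColor(im,cv2.COLOR_BGR2HSV));z=P[...,2]
g=(H>45)&(H<80)&(S>120)&(z>.07)&(z<.11)&(abs(P[...,1])<.05)
print("btn z",np.percentile(z[g],[50,95]),g.sum())
q=P-np.array([*O,0]);x,y=q@DX,q@DY;m=(z>.076)&(z<.088)&(H>18)&(H<35)&(S>120)
print([np.nanpercentile(x[m&(abs(y-t)<.005)],99).round(4) for t in(-.045,-.02,0,.02,.045)])
E
```

```text
tip dock 0.0044 -0.0921 0.1808
wrist box rect [601.6  74.4] [ 69.2 122.2] 8.0 dock x [-0.0337  0.0342] y [-0.063   0.0538] z [0.082 0.085 0.086]
btn z [0.08932964 0.09051658] 1161
[np.float64(0.0337), np.float64(0.0339), np.float64(0.0338), np.float64(0.034), np.float64(0.0341)]
```

View pics/w5.png

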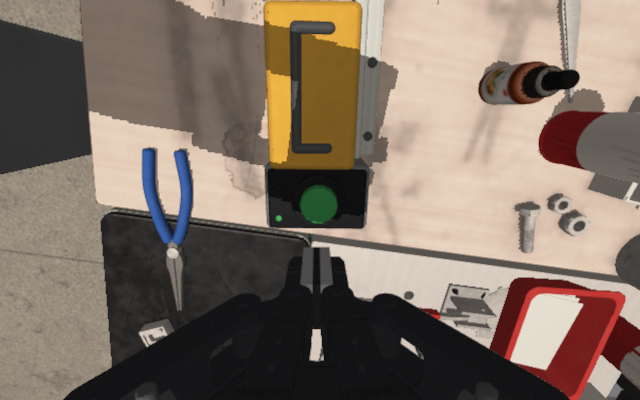

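The box (313,90) is flush with the rail and the charger. The button (318,204) has sprung back to z ≈ 0.09, the pliers, mould insert and bottle in view look undisturbed, and the arm touches nothing.

```bash
python3 -c "from plant import *; print(job_done())"
```

```text
the job is handed in; nothing more can be done
None
```

The battery box sits in the dock corner, flush against the back rail and the charger block; I then pressed the green button fully down, released it, and handed the job in at about 29 s.

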